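Load a counting chamber under the reader's spring clip

TASK

Lift the orange-knobbed spring clip of the slide reader until it stands up, take the counting-chamber carrier with the red tab from the bench and slide it along the reader's channel, under the lips, flat until it presses against the green end stop with a definite but gentle push (5 to 12 N at the stop, held for about half a second, never 18 N), then let go of it and lower the clip fully so that its sprung pad holds the carrier down there. Leave the other carriers, the glassware and the cork ring where they are.

Things in the scene. Friction and masses are not known exactly. Their poses are not given: they have to be found in the camera images.
- stage: slide reader fixed to the bench: aluminium deck, dark guide rails, low white housing at the far end. Origin on the bench below the channel's middle line, x along the channel in the direction of insertion, z up. In its frame (mm): deck top z 20, x -120 to 80, 76 wide; rails 8.5 high, x -58 to 50; channel between them 43 wide (y -21.5 to 21.5); housing x 90 to 165, 110 wide, 40 high
- channel_mouth (a point): start of the channel's flared mouth: on the deck top at stage x -77, y 0. The mouth narrows from about 60 wide here to the channel's 43 at stage x -58. The clear deck before it is 43 long
- lips_start (a point): point on the deck (stage x 3, y 0) where the lips begin: from here to stage x 48 both rails carry inward lips, underside 8.5 above the deck, 3 thick, 34 clear between them. So a carrier cannot be put in from above but must be slid in flat from the mouth
- nib_tip (a point): tip of a brass spring nib in the +y rail (stage x -20), a blunt wedge with ramps of about 20 degrees, standing 4 into the channel. It gives way sideways with 2 to 3 N, pushes the carrier towards the -y rail and puts 1 to 5 N of drag on it for the rest of its way
- clip_hinge (a point): axis of the clip's hinge, on the stage at x 87, y 0, z 50; the axis runs along the stage's y
- clip (a joint): clip angle in rad: 0 fully down (stop), grows as the knob end rises, 1.5 fully up (upright; it counts as up beyond 1.0). The hinge is stiff and the clip stays where it is left: about 4 N at the knob moves it, about 6 to 7 N near the bottom, where the pad's spring is being squeezed
- clip_knob (a point): centre of the orange knob at the clip's free end: a cylinder of diameter 18 lying along the stage's y, 16 wide; pinch it from above across its flat ends (along the stage's y), it may turn in the grip. It lies 78.4 from the hinge axis; at clip 0 it is at x 10, y 0, z 65 in the stage's frame and moves on an arc up and towards +x. The clip's arm is 12 wide
- clip_pad: black rubber pad 16 x 12, 4 thick, under the clip's middle, 52 from the hinge; origin at its underside centre. Sprung: with the clip fully down on a carrier it is pushed in 3 and presses with about 3 N
- stop: green end stop, 28 wide, 12 high, 8 long, fixed on the deck in the channel (it does not move; set at another x on the stage each time, within 12); its near face is at its origin, x as the stage's x
- stop_face (a point): point on the near face of the stop, 3 above the deck, on the channel's middle line; axes as the stage's
- carrier: the counting-chamber carrier with the RED tab, loose, lying on the bench: black plate 85 (x) x 40 (y) x 6 thick with a white and glass inlay, origin at the centre of its underside, x towards its front end (which goes first into the channel). 55 to 100 g
- carrier_tab (a point): grip point on the carrier's red upright tab, 26 above its underside and 29 behind its centre; the tab is 10 thick (y), 24 long (x), and reaches from 6 to 40 above the underside; pinch it across y
- carrier_front (a point): middle of the carrier's front edge, 42.5 ahead of its origin, 3 above its underside; at the stop it meets stop_face
- carrier_blue: bystander: same carrier with a blue tab
- carrier_yellow: bystander: same carrier with a yellow tab
- bottle_a: bystander: glass bottle with a red cap, diameter 76, height 150; origin at the centre of its underside
- bottle_b: bystander: second glass bottle with a red cap, diameter 76, height 150; origin at the centre of its underside
- cork_ring: bystander: cork flask ring, diameter 90, height 25; origin at the centre of its underside
- beaker: bystander: glass beaker, diameter 64, height 70; origin at the centre of its underside
- jar: bystander: small amber jar with a white cap, diameter 56, height 60; origin at the centre of its underside

How it is judged:
By the outcome, as a careful person would: the job done as asked, in the order asked, and still so for the second after the job is handed in, with the robot touching nothing.
It also fails if it takes over 72 s, if anything falls off the work surface, if the arm or the gripper's body presses on something with over 40 N, if the wrist force passes 120 N, or if a joint passes its speed limit or range.

ROBOT

A 6-joint arm with a two-finger parallel gripper is mounted at the origin on the work surface. World frame = base frame: x ahead of the robot, y to its left, z up, the work surface at z = 0. Lengths are in m, angles in rad, forces in N, time in s.
With the tool pointing down it reaches from about 0.225 to 0.875 m from the base axis. Payload 3.4 kg.
Tool frame: the origin (TCP) lies between the finger pads; the fingertips stand 11 mm ahead of it and the grasp point (between the pads) lies 8 mm behind it; z points along the fingers, y is the line along which they close (so a half turn about z gives the same grasp; the last joint's range is limited). The gripper opens to 85 mm and grips with 20 to 120 N. Pads are 22 mm wide; open, the fingers measure 114 mm over their backs; the gripper's body (76 mm by 85 mm) begins 54 mm behind the grasp point. The pads swing forward as they close: fully open they stand 13 mm farther back than shut.
Start: joints at [1.118, 0.276, 1.505, -0, 1.361, -0.121], TCP at [0.187, 0.544, 0.242] pointing down, gripper open.
Joint ranges: [-2.89, 2.89], [-0.75, 2.08], [0.22, 2.7], [-1.18, 4.32], [0.11, 2.71], [-2.7, 2.7]. Speed limits (rad/s): [2.57, 2.57, 3.14, 3.14, 3.14, 3.14].

INTERFACE

Orientations are given as a unit quaternion [w, x, y, z].
In Python, from rig import manip, imaging gives the robot as it stands. The module is installed in compiled form; this text tells all that it offers.
- The arm moves only by the tool jog_arm, never from a script. Its argument "deltas" is one flat list of numbers, 7 for each row, row after row: the turn, a rotation vector about the world's x, y, z in degrees, then the shift along the world's x, y, z in mm, then the opening, from 0 (shut) to 1 (fully open). In form: [ax, ay, az, tx, ty, tz, gripper, ax, ay, az, tx, ty, tz, gripper, ...]. A call has 1 to 20 rows; each row is the pose to reach, as a shift and turn from the pose commanded when the call began; what a row does not reach only later rows make up. A row lasts 1/10 s, in which the tool goes at most 50 mm and 8.59 degrees, less where a joint would pass 70% of its speed; a pose out of reach is approached as far as the arm can. A call with a gripper value outside its range is refused whole. The fingers move at their own pace and stop on an object; "grip_force" is the grip in N (left out, the last holds). Time passes only in rows, so rows that repeat a pose let the fingers close. It gives the time, the measured TCP pose, the force, the opening and the grip force at its end, in the units of the state.
- manip.get_state(): the state, without advancing time (a new reading comes with each control period).
- imaging.get_image(name): name is "side" or "top"; returns the picture (480x640x3 uint8, blue, green, red); there is no depth.
- imaging.calibration(name): a dict with "mtx" (3x3 intrinsics, pixels), "cam_to_world" (4x4, takes a point from camera to world coordinates). Camera axes: x right, y down, z forward; pixel columns grow to the right and rows downward; lengths in m; the calibration is good to about 2 mm. A picture is of the moment at which its call begins. calibration takes no time and is no camera call.
- manip.sign_off(): hands the job in; it is judged then, once.
The state is a dict: "clock": time; "qpos": joint angles; "qd": joint speeds; "effort": joint torques, N m; "position": TCP position; "ee_rot": TCP orientation; "contact_force": force on the tool from outside, world axes, zero at the start; "moment": the same for the moment, N m; "width": finger opening in m; "gripper_force": force on a finger pad.
Only numpy, scipy, OpenCV 4.12 (cv2) and the standard library are available. Lean on these libraries where they do the work, as an engineer would, in place of code of your own. Each camera call takes 0.05 s, during which the arm holds its last target. There are 200 camera calls.

## Working session

There is one attempt and no reset: what is moved stays moved. The work goes in short steps, Python scripts to look and compute and a tool call to move; the robot and the scene stay as the last step left them, time stands still between calls to the robot, and variables do not carry over. Pictures are saved under pics/ and viewed, at most 10 in all, crops included, and the job is handed in when it is done.

Besides the shell and the picture viewer there is one more tool, called after "Call:" as name(argument=value, ...) on one line, values as JSON. jog_arm: Moves the arm, as the interface text tells. Its arguments: {"type":"object","properties":{"deltas":{"type":"array"},"grip_force":{"type":"number"}},"required":["deltas"]}

```bash
mkdir -p pics; python3 - <<'E'
from rig import manip, imaging
import cv2, numpy as np
for n in ("top","side"):
    im=imaging.get_image(n); cv2.imwrite(f"pics/{n}0.png",im)
    c=imaging.calibration(n); print(n,np.round(c["mtx"],1).tolist(),np.round(c["cam_to_world"],4).tolist())
print(manip.get_state())
E
```

```text
top [[459.2, 0.0, 314.4], [0.0, 459.2, 239.7], [0.0, 0.0, 1.0]] [[-0.0144, -0.9871, 0.1598, 0.3849], [-0.9996, 0.0183, 0.0229, -0.0367], [-0.0255, -0.1594, -0.9869, 1.158], [0.0, 0.0, 0.0, 1.0]]
side [[518.7, 0.0, 329.1], [0.0, 518.7, 236.1], [0.0, 0.0, 1.0]] [[0.9656, -0.1724, 0.1947, 0.3078], [-0.2588, -0.5647, 0.7837, -1.0839], [-0.0252, -0.8071, -0.5899, 0.8557], [0.0, 0.0, 0.0, 1.0]]
{'clock': 0.1, 'qpos': array([ 1.11801367e+00,  2.76486136e-01,  1.50604122e+00,  8.53746877e-06,
        1.36068711e+00, -1.20981149e-01]), 'qd': array([-1.96599458e-05, -1.43431886e-03, -3.00097096e-03, -1.16103986e-03,
       -1.36784230e-03, -1.09882022e-04]), 'effort': array([ 1.50432712e-03, -4.17698944e+01, -2.46405637e+01, -1.39333503e-05,
        5.81656059e-03,  1.26334203e-05]), 'position': array([0.18708959, 0.54321535, 0.24153839]), 'ee_rot': array([-2.33460119e-04,  1.65141611e-01,  9.86269532e-01, -7.76584613e-04]), 'contact_force': array([-0.13006213, -0.1335618 , -0.16296286]), 'moment': array([ 0.02563775, -0.04381961,  0.00227772]), 'gripper_force': 0.0, 'width': 0.08559571165276934}
```

View pics/top0.png

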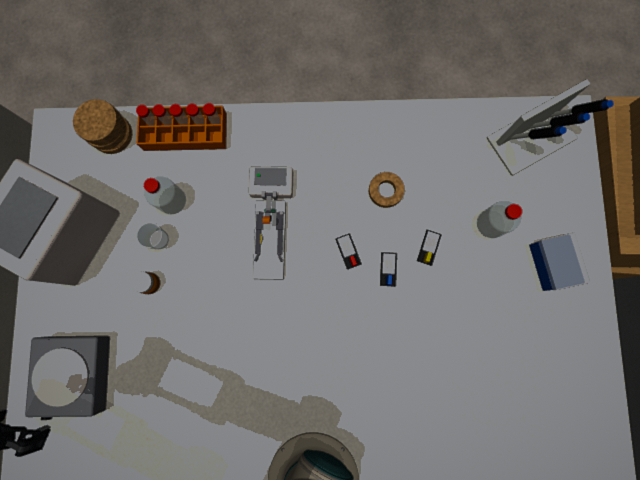

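View pics/side0.png

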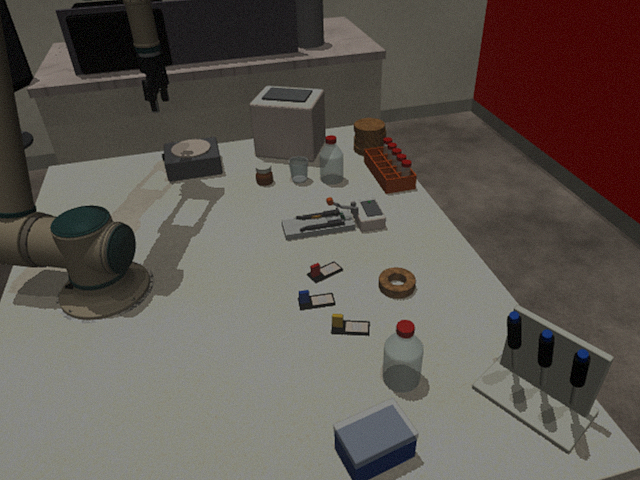

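The top picture shows the reader at about (270,225), with its mouth towards the robot, and the red-tab carrier at (348,251). The knob is at (267,219). I'll enlarge the crops next.

```bash
python3 - <<'E'
import cv2, numpy as np
t=cv2.imread("pics/top0.png"); s=cv2.imread("pics/side0.png")
def crop(im,x,y,w,h,k): return cv2.resize(im[y:y+h,x:x+w],None,fx=k,fy=k,interpolation=cv2.INTER_CUBIC)
a=crop(t,240,160,60,125,4.8); b=crop(t,325,225,50,50,10)
c=np.zeros((600,800,3),np.uint8); c[:a.shape[0],:a.shape[1]]=a; c[:500,300:800]=b
cv2.imwrite("pics/tc.png",c)
cv2.imwrite("pics/sc.png",crop(s,270,190,133,100,6))
E
```

```text
(no output)
```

View pics/tc.png

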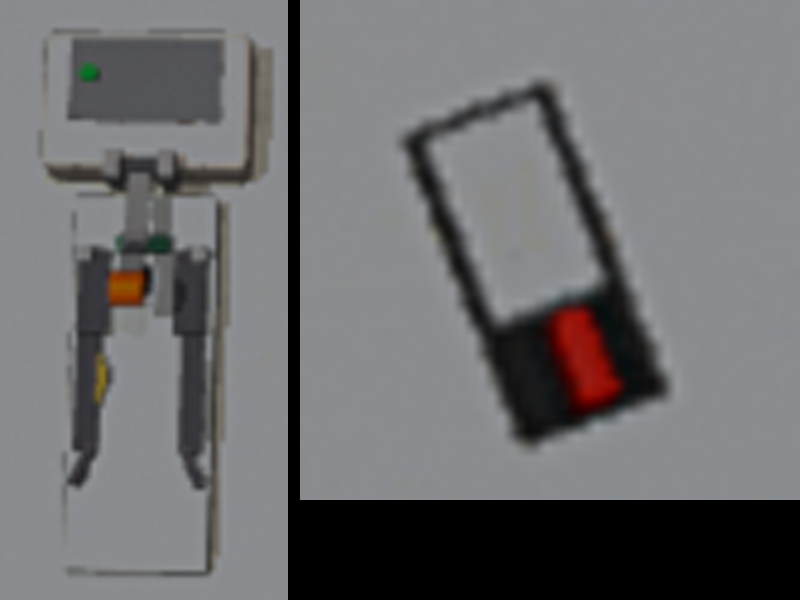

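View pics/sc.png

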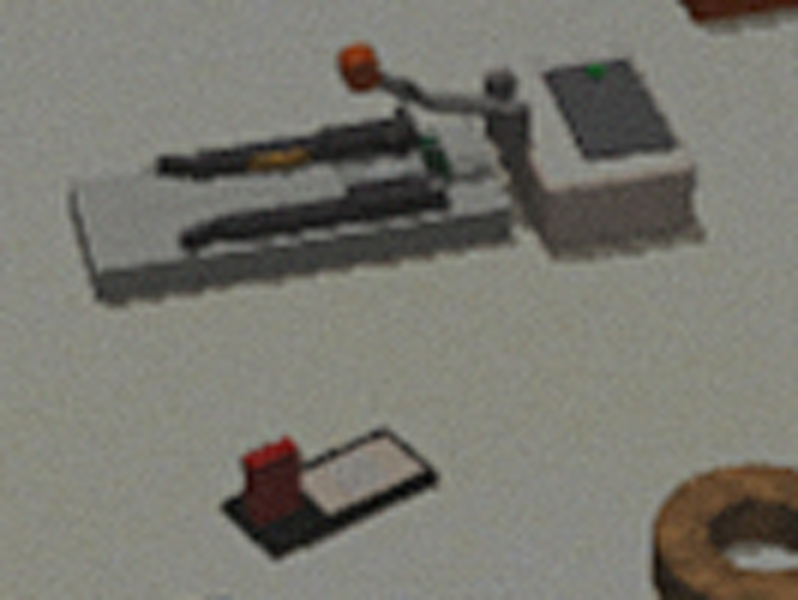

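```bash
cat >geo.py <<'E'
import numpy as np
from rig import imaging
from scipy.optimize import least_squares
C={n:imaging.calibration(n) for n in("top","side")}
def proj(n,P):
    c=C[n]; M=np.linalg.inv(c["cam_to_world"]); p=M[:3,:3]@P+M[:3,3]; q=c["mtx"]@p; return q[:2]/q[2]
def unc(u,o,k): return (np.array(u)+.5)/k-.5+np.array(o)
def T(x,y,a,p): c,s=np.cos(a),np.sin(a); return np.array([x+c*p[0]-s*p[1],y+s*p[0]+c*p[1],p[2]])
def knob(th):
    a=np.arctan2(15,77)+th; return np.array([.087-.0784*np.cos(a),0,.05+.0784*np.sin(a)])
E
python3 - <<'E'
from geo import *
t=lambda u:("top",unc(u,(240,160),4.8)); b=lambda u:("top",unc(u,(325-30,225),10)); s=lambda u:("side",unc(u,(270,190),6))
S=[((-120,38,20),t((67,572))),((-120,-38,20),t((210,574))),((165,55,40),t((48,32))),((165,-55,40),t((250,36))),((90,55,40),t((43,163))),((90,-55,40),t((246,167))),
((-120,38,20),s((75,187))),((-120,-38,20),s((97,272))),((-120,-38,0),s((102,302))),((90,-55,0),s((555,257))),((165,-55,40),s((690,165))),((165,-55,0),s((702,238)))]
K=[((42.5,20,6),b((410,140))),((42.5,-20,6),b((548,85))),((-42.5,-20,6),b((665,392))),((-42.5,20,6),b((525,443))),
((42.5,-20,6),s((437,472))),((42.5,20,6),s((385,430))),((-42.5,-20,0),s((278,557))),((-42.5,20,6),s((222,507)))]
def fit(Q,x0):
    # common pose + small per-camera pixel bias (calibration error)
    f=lambda v:np.concatenate([proj(n,T(v[0],v[1],v[2],np.array(p)/1000))-u for p,(n,u) in Q])
    r=least_squares(f,x0,loss="soft_l1"); print(np.round(r.x,4),"deg",np.degrees(r.x[2]).round(2)); print(np.round(f(r.x).reshape(-1,2),1).tolist()); return r.x
st=fit(S,[.4,.06,0]); k=fit(K,[.35,-.1,.3])
kt=t((127,287))[1]; ks=s((358,67))[1]
f=lambda v:np.concatenate([proj("top",T(*st,knob(v[0])))-kt,proj("side",T(*st,knob(v[0])))-ks])
r=least_squares(f,[.2]); print("clip",r.x,np.round(f(r.x),1),"knob",T(*st,knob(r.x[0])))
# free triangulation of knob
g=least_squares(lambda P:np.concatenate([proj("top",P)-kt,proj("side",P)-ks]),T(*st,knob(.2))); print("tri",g.x,g.fun)
print("hinge",T(*st,np.array([.087,0,.05])))
print("tab",T(*k,np.array([-.029,0,.026])))
for y in(14,-14): # stop top front edge
  pt=lambda x:proj("top",T(*st,np.array([x,y/1000,.032])))
  print([(x,np.round((pt(x/1000)-[240,160]+.5)*4.8-.5,0).tolist()) for x in(30,36,42,48,54)])
print([(x,np.round((proj("side",T(*st,np.array([x/1000,0.014,.032])))-[270,190]+.5)*6-.5,0).tolist()) for x in(30,36,42,48,54)])
E
```

```text
[ 0.5925  0.1016 -0.0293] deg -1.68
[[-0.4, -0.1], [0.4, -0.1], [-0.2, -0.5], [0.9, -1.0], [-0.3, 0.9], [1.0, 0.4], [-0.6, -1.1], [0.1, -0.2], [-0.2, 0.7], [-1.1, -0.1], [2.3, -0.5], [-0.2, -1.0]]
[ 0.54   -0.0954  0.3492] deg 20.01
[[-0.7, 0.0], [0.2, -0.0], [0.9, 0.3], [0.1, 0.9], [0.7, -0.1], [0.3, -1.0], [-0.3, 0.6], [0.2, -1.2]]
clip [0.25595071] [0.8 0.4 1.  0. ] knob [0.60888694 0.10116885 0.08398451]
tri [0.60854032 0.10336868 0.08340402] [-0.06883267  0.64125647  0.7270466  -0.18585352]
hinge [0.67950796 0.09909909 0.05      ]
tab [ 0.51278348 -0.10536895  0.026     ]
[(30, [118.0, 283.0]), (36, [118.0, 272.0]), (42, [118.0, 261.0]), (48, [119.0, 250.0]), (54, [119.0, 238.0])]
[(30, [171.0, 284.0]), (36, [171.0, 273.0]), (42, [172.0, 261.0]), (48, [172.0, 250.0]), (54, [172.0, 239.0])]
[(30, [388.0, 140.0]), (36, [400.0, 138.0]), (42, [412.0, 136.0]), (48, [424.0, 135.0]), (54, [437.0, 133.0])]
```

Fits are consistent (about 1 px). The reader is at (592.5, 101.6) mm with yaw −1.7°, and the carrier is at (540, −95) mm with yaw 20°. The clip is at about 0.26 rad, with the knob near (609, 102, 84) mm. Next I move above the knob.

Call:
jog_arm(deltas=[0,0,17.3,422,-441,0,0.6,0,0,17.3,422,-441,0,0.6,0,0,17.3,422,-441,0,0.6,0,0,17.3,422,-441,0,0.6,0,0,17.3,422,-441,0,0.6,0,0,17.3,422,-441,0,0.6,0,0,17.3,422,-441,0,0.6,0,0,17.3,422,-441,0,0.6,0,0,17.3,422,-441,0,0.6,0,0,17.3,422,-441,0,0.6,0,0,17.3,422,-441,0,0.6,0,0,17.3,422,-441,0,0.6,0,0,17.3,422,-441,0,0.6,0,0,17.3,422,-441,0,0.6,0,0,17.3,422,-441,-50,0.6,0,0,17.3,422,-441,-80,0.6,0,0,17.3,422,-441,-110,0.6,0,0,17.3,422,-441,-110,0.6], grip_force=30)

```text
clock: 1.9
position: [0.6044, 0.104, 0.1281]
ee_rot: [-0.005, 0.014, 1.0, 0.0]
contact_force: [-0.1, 0.6, 0.1]
width: 0.0511
gripper_force: 0.0
```

Call:
jog_arm(deltas=[0,0,0,0,0,-20,0.6,0,0,0,0,0,-40,0.6,0,0,0,0,0,-56,0.6,0,0,0,0,0,-56,0.6,0,0,0,0,0,-56,0.6])

```text
clock: 2.4
position: [0.6097, 0.1035, 0.0779]
ee_rot: [0.001, 0.015, 1.0, 0.0]
contact_force: [0.3, -0.0, 0.9]
width: 0.0514
gripper_force: 0.0
```

```bash
python3 - <<'E'
from rig import manip, imaging
import cv2,numpy as np
t=imaging.get_image("top");s=imaging.get_image("side")
c=np.zeros((600,800,3),np.uint8)
c[:,:400]=cv2.resize(t[180:255,245:295],(400,600),interpolation=2); c[:600,400:]=cv2.resize(s[180:255,310:360],(400,600),interpolation=2)
cv2.imwrite("pics/k1.png",c)
x=manip.get_state();print(x["position"],x["contact_force"],x["ee_rot"])
E
```

```text
[0.61031825 0.10321339 0.07825361] [-0.15968656 -0.30161558  0.47022071] [1.54299837e-03 1.46711121e-02 9.99891156e-01 2.31452018e-04]
```

View pics/k1.png

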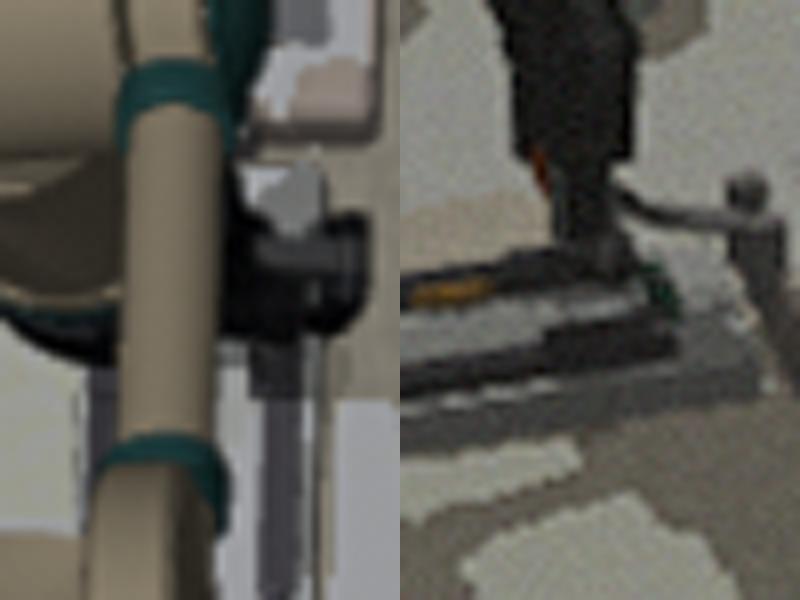

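The side view (orange edge at about (540,175) in the crop) shows the near finger covering the knob, so the fingers straddle it. Closing.

Call:
jog_arm(deltas=[0,0,0,-1,0,0,0,0,0,0,-1,0,0,0,0,0,0,-1,0,0,0,0,0,0,-1,0,0,0,0,0,0,-1,0,0,0,0,0,0,-1,0,0,0], grip_force=30)

```text
clock: 3.1
position: [0.6083, 0.1018, 0.077]
ee_rot: [0.0, 0.015, 1.0, -0.001]
contact_force: [-2.1, -4.7, 5.7]
width: 0.0155
gripper_force: 33.5
```

Call:
jog_arm(deltas=[0,0,0,3,0,5,0,0,0,0,6,0,10,0,0,0,0,9.5,0,15,0,0,0,0,13,-0.5,19.5,0,0,0,0,17.5,-0.5,23.5,0,0,0,0,22,-0.5,27.5,0,0,0,0,27,-1,31,0,0,0,0,32,-1,34,0,0,0,0,32,-1,34,0])

```text
clock: 4.0
position: [0.6371, 0.1009, 0.1092]
ee_rot: [-0.004, 0.015, 1.0, -0.001]
contact_force: [-6.0, -5.5, -0.0]
width: 0.0153
gripper_force: 30.2
```

Call:
jog_arm(deltas=[0,0,0,5,0,3,0,0,0,0,10.5,0,5,0,0,0,0,16,-0.5,7,0,0,0,0,21.5,-0.5,8.5,0,0,0,0,27.5,-0.5,9.5,0,0,0,0,33.5,-1,10,0,0,0,0,38,-1,10.5,0,0,0,0,43,-1,10.5,0,0,0,0,46,-1,10.5,0,0,0,0,46,-1,10.5,0,0,0,0,46,-1,10.5,0.4,0,0,0,46,-1,10.5,0.6,0,0,0,46,-1,10.5,0.6,0,0,0,46,-1,10.5,0.6])

```text
clock: 5.4
position: [0.6868, 0.1013, 0.1211]
ee_rot: [0.001, 0.015, 1.0, 0.0]
contact_force: [-0.3, 0.3, 0.5]
width: 0.0508
gripper_force: 0.0
```

Call:
jog_arm(deltas=[0,0,0,0,0,30,0.6,0,0,0,0,0,60,0.6,0,0,7,-40,-45,60,0.6,0,0,14,-80,-90,60,0.6,0,0,21.7,-120,-140,40,0.6,0,0,21.7,-150,-180,0,0.6,0,0,21.7,-174,-207,-30,0.6,0,0,21.7,-174,-207,-50,0.6,0,0,21.7,-174,-207,-50,0.6,0,0,21.7,-174,-207,-50,0.6,0,0,21.7,-174,-207,-50,0.6])

```text
clock: 6.5
position: [0.5145, -0.1063, 0.072]
ee_rot: [0.002, -0.174, 0.985, -0.0]
contact_force: [0.4, -0.9, -0.6]
width: 0.0514
gripper_force: 0.0
```

```bash
python3 - <<'E'
from rig import manip, imaging
import cv2,numpy as np
from geo import *
t=imaging.get_image("top");s=imaging.get_image("side")
c=np.zeros((600,800,3),np.uint8)
c[:,:400]=cv2.resize(t[160:280,250:330],(400,600),interpolation=2); c[:600,400:]=cv2.resize(s[170:290,290:370],(400,600),interpolation=2)
cv2.imwrite("pics/k2.png",c)
x=manip.get_state();print(x["position"],x["contact_force"],x["ee_rot"])
for th in(1.0,1.2,1.43,1.5): print(th,np.round((proj("side",T(.5925,.1016,-.0293,knob(th)))-[290,170])*5+[400,0]))
E
```

```text
[ 0.51481157 -0.10597266  0.07234793] [-0.32391559 -0.77805978  0.3215488 ] [ 1.92768587e-03 -1.74171827e-01  9.84713089e-01 -7.68364088e-04]
1.0 [673.  83.]
1.2 [700.  73.]
1.43 [731.  66.]
1.5 [741.  66.]
```

View pics/k2.png

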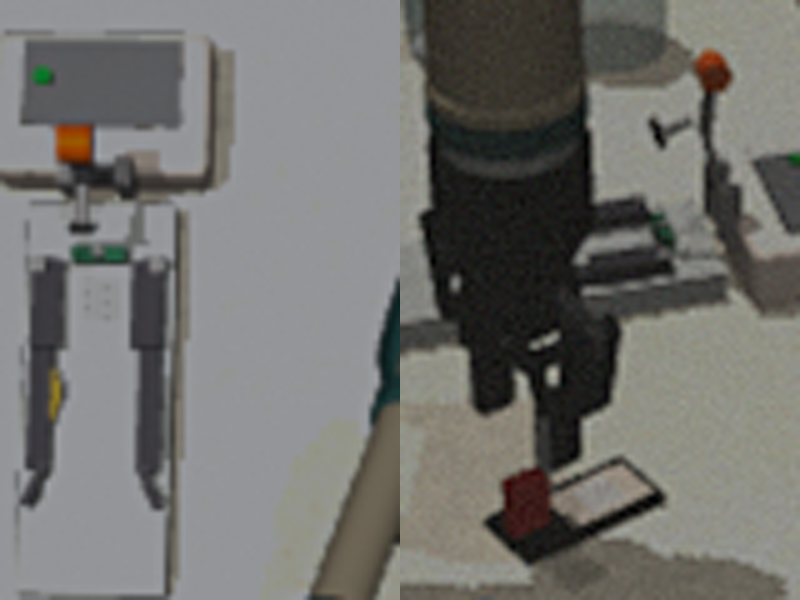

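The knob in the side crop at (712,72) shows the clip standing at about 1.3 rad (up). The near fingertip at (558,460) is on the correct side of the red tab at (528,505). Next: descend and grip.

Call:
jog_arm(deltas=[0,0,0,-1.5,0,-20,0.6,0,0,0,-1.5,0,-40,0.6,0,0,0,-1.5,0,-50,0.6,0,0,0,-1.5,0,-50,0.6,0,0,0,-1.5,0,-50,0,0,0,0,-1.5,0,-50,0,0,0,0,-1.5,0,-50,0,0,0,0,-1.5,0,-50,0,0,0,0,-1.5,0,-50,0,0,0,0,-1.5,0,-50,0], grip_force=40)

```text
clock: 7.6
position: [0.5117, -0.1066, 0.0218]
ee_rot: [0.001, -0.173, 0.985, -0.0]
contact_force: [-0.3, 1.5, 5.5]
width: 0.0094
gripper_force: 39.9
```

Call:
jog_arm(deltas=[0,0,0,0,0,20,0,0,0,0,0,0,45,0,0,0,0,0,0,60,0,0,0,-3,-10,25,60,0,0,0,-6,-20,55,60,0,0,0,-10,-30,90,60,0,0,0,-14,-45,130,60,0,0,0,-18,-58,170,60,0,0,0,-21.6,-67.5,200,60,0,0,0,-21.6,-67.5,212.5,60,0,0,0,-21.6,-67.5,212.5,50,0,0,0,-21.6,-67.5,212.5,35,0,0,0,-21.6,-67.5,212.5,25,0,0,0,-21.6,-67.5,212.5,25,0,0,0,-21.6,-67.5,212.5,25,0,0,0,-21.6,-67.5,212.5,25,0])

```text
clock: 9.2
position: [0.444, 0.1057, 0.046]
ee_rot: [0.0, 0.014, 1.0, 0.0]
contact_force: [0.3, -0.1, -1.6]
width: 0.0096
gripper_force: 39.2
```

```bash
python3 - <<'E'
from rig import manip, imaging
import cv2,numpy as np
t=imaging.get_image("top");s=imaging.get_image("side")
c=np.zeros((600,800,3),np.uint8)
c[:,:400]=cv2.resize(t[215:305,240:300],(400,600),interpolation=2); c[:600,400:]=cv2.resize(s[180:255,260:310],(400,600),interpolation=2)
cv2.imwrite("pics/k3.png",c)
for _ in range(3): x=manip.get_state();print(x["position"],x["contact_force"],x["moment"],x["ee_rot"],x["width"])
E
```

```text
[0.44391766 0.10592434 0.04626042] [-0.2588903  -0.40335072 -1.60300655] [ 0.00210276  0.03192196 -0.01298576] [5.94229797e-04 1.42445457e-02 9.99898361e-01 8.13844164e-05] 0.008966413765020486
[0.44391766 0.10592434 0.04626042] [-0.2588903  -0.40335072 -1.60300655] [ 0.00210276  0.03192196 -0.01298576] [5.94229797e-04 1.42445457e-02 9.99898361e-01 8.13844164e-05] 0.008966413765020486
[0.44391766 0.10592434 0.04626042] [-0.2588903  -0.40335072 -1.60300655] [ 0.00210276  0.03192196 -0.01298576] [5.94229797e-04 1.42445457e-02 9.99898361e-01 8.13844164e-05] 0.008966413765020486
```

View pics/k3.png

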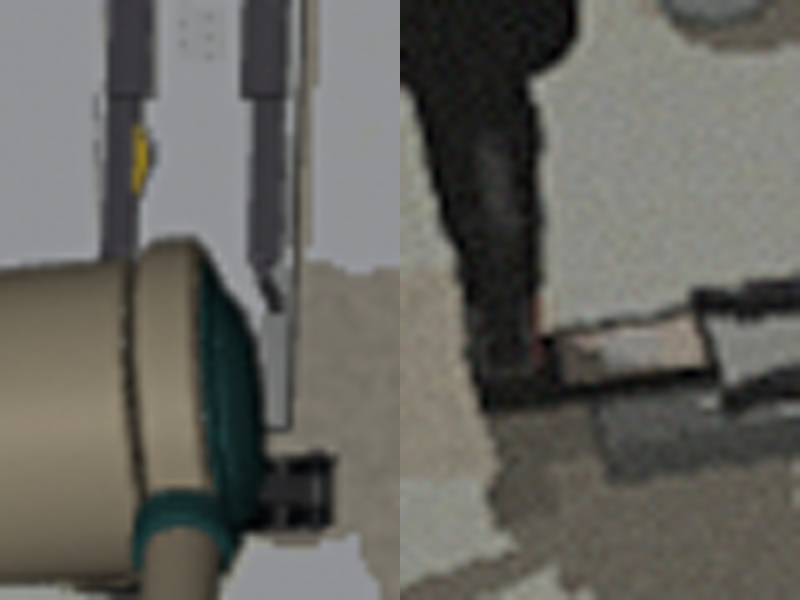

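The side crop shows the carrier level, with its front edge at (693,310) to (717,372) between the flared rail ends. Now I lower it onto the deck.

Call:
jog_arm(deltas=[0,0,0,0,0,-2,0,0,0,0,0,0,-3.5,0,0,0,0,0,0,-4,0,0,0,0,0,0,-4,0])

```text
clock: 9.7
position: [0.4432, 0.1062, 0.0419]
ee_rot: [-0.0, 0.014, 1.0, 0.0]
contact_force: [-0.2, -0.5, 0.5]
width: 0.0092
gripper_force: 39.4
```

Call:
jog_arm(deltas=[0,0,0,5,-0.1,0,0,0,0,0,10,-0.3,0,0,0,0,0,15,-0.4,0,0,0,0,0,20,-0.6,0,0,0,0,0,25,-0.7,0,0,0,0,0,30,-0.9,0,0,0,0,0,35,-1,0,0,0,0,0,35,-1,0,0])

```text
clock: 10.5
position: [0.4796, 0.1051, 0.0418]
ee_rot: [0.001, 0.014, 1.0, 0.0]
contact_force: [0.0, 0.1, -0.1]
width: 0.0095
gripper_force: 39.2
```

Call:
jog_arm(deltas=[0,0,0,5,-0.1,0,0,0,0,0,10,-0.3,0,0,0,0,0,15,-0.5,0,0,0,0,0,20,-0.8,0,0,0,0,0,25,-1.0,0,0,0,0,0,30,-1.2,0,0,0,0,0,34,-1.3,0,0,0,0,0,34,-1.3,0,0])

```text
clock: 11.3
position: [0.5132, 0.1036, 0.0418]
ee_rot: [0.0, 0.014, 1.0, -0.0]
contact_force: [-1.2, -3.7, 2.5]
width: 0.0095
gripper_force: 39.7
```

Call:
jog_arm(deltas=[0,0,0,5,-0.2,0,0,0,0,0,10,-0.5,0,0,0,0,0,15,-0.8,0,0,0,0,0,20,-1.0,0,0,0,0,0,25,-1.1,0,0,0,0,0,30,-1.3,0,0,0,0,0,35,-1.4,0,0,0,0,0,38,-1.5,0,0,0,0,0,38,-1.5,0,0])

```text
clock: 12.2
position: [0.5515, 0.1023, 0.0418]
ee_rot: [0.001, 0.014, 1.0, 0.0]
contact_force: [-1.5, -3.0, 1.4]
width: 0.0093
gripper_force: 39.6
```

Call:
jog_arm(deltas=[0,0,0,1,0,0,0,0,0,0,2,0,0,0,0,0,0,3,-0.1,0,0,0,0,0,4,-0.1,0,0,0,0,0,5,-0.1,0,0,0,0,0,6,-0.2,0,0,0,0,0,7,-0.2,0,0,0,0,0,8,-0.2,0,0,0,0,0,8,-0.2,0,0])

```text
clock: 13.1
position: [0.5587, 0.1021, 0.0418]
ee_rot: [0.0, 0.014, 1.0, 0.0]
contact_force: [-3.3, -2.3, 2.4]
width: 0.0095
gripper_force: 39.6
```

Call:
jog_arm(deltas=[0,0,0,0.5,0,0,0,0,0,0,1,0,0,0,0,0,0,1,0,0,0])

```text
clock: 13.4
position: [0.5595, 0.1021, 0.0418]
ee_rot: [0.0, 0.014, 1.0, 0.0]
contact_force: [-2.8, -1.7, 3.2]
width: 0.0098
gripper_force: 39.7
```

Not at the stop yet (drag about 3 N). I'll keep creeping.

Call:
jog_arm(deltas=[0,0,0,0.5,0,0,0,0,0,0,1,0,0,0,0,0,0,1.5,0,0,0,0,0,0,2,0,0,0,0,0,0,2,0,0,0])

```text
clock: 13.9
position: [0.5615, 0.1022, 0.0418]
ee_rot: [0.0, 0.014, 1.0, 0.0]
contact_force: [-3.8, -2.8, 1.6]
width: 0.009
gripper_force: 39.6
```

Call:
jog_arm(deltas=[0,0,0,0.5,0,0,0,0,0,0,1,0,0,0,0,0,0,1.5,0,0,0,0,0,0,2,0,0,0,0,0,0,2,0,0,0])

```text
clock: 14.4
position: [0.5635, 0.1022, 0.0418]
ee_rot: [0.0, 0.014, 1.0, 0.0]
contact_force: [-3.0, -3.4, 2.3]
width: 0.0093
gripper_force: 39.6
```

Call:
jog_arm(deltas=[0,0,0,0.5,0,0,0,0,0,0,1,0,0,0,0,0,0,1.5,0,0,0,0,0,0,2,0,0,0,0,0,0,2,0,0,0])

```text
clock: 14.9
position: [0.5655, 0.1021, 0.0418]
ee_rot: [0.0, 0.014, 1.0, 0.0]
contact_force: [-2.5, -2.7, 1.3]
width: 0.0093
gripper_force: 39.5
```

Call:
jog_arm(deltas=[0,0,0,0.5,0,0,0,0,0,0,1,0,0,0,0,0,0,1.5,0,0,0,0,0,0,2,0,0,0,0,0,0,2,0,0,0])

```text
clock: 15.4
position: [0.5669, 0.1021, 0.0418]
ee_rot: [-0.0, 0.014, 1.0, 0.0]
contact_force: [-4.2, -2.6, 2.7]
width: 0.0093
gripper_force: 39.7
```

Call:
jog_arm(deltas=[0,0,0,0.5,0,0,0,0,0,0,1,0,0,0,0,0,0,1,0,0,0])

```text
clock: 15.7
position: [0.5669, 0.1022, 0.0419]
ee_rot: [-0.001, 0.014, 1.0, -0.0]
contact_force: [-5.5, -2.4, 5.0]
width: 0.0095
gripper_force: 40.1
```

At the stop (position stalls at 566.9). I'll build the push up to about 11 N total, of which about 3 N is drag.

Call:
jog_arm(deltas=[0,0,0,0.5,0,0,0,0,0,0,1,0,0,0,0,0,0,1.5,0,0,0,0,0,0,1.5,0,0,0])

```text
clock: 16.1
position: [0.5669, 0.1022, 0.0419]
ee_rot: [-0.003, 0.014, 1.0, -0.0]
contact_force: [-9.5, -2.9, 7.6]
width: 0.0094
gripper_force: 40.5
```

Call:
jog_arm(deltas=[0,0,0,0.5,0,0,0,0,0,0,0.8,0,0,0,0,0,0,0.8,0,0,0,0,0,0,0.8,0,0,0,0,0,0,0.8,0,0,0,0,0,0,0.8,0,0,0,0,0,0,0.8,0,0,0,0,0,0,0.8,0,0,0,0,0,0,0.8,0,0,0])

```text
clock: 17.0
position: [0.5669, 0.1022, 0.0419]
ee_rot: [-0.004, 0.014, 1.0, -0.0]
contact_force: [-11.3, -2.8, 9.5]
width: 0.0095
gripper_force: 40.7
```

Call:
jog_arm(deltas=[0,0,0,0.6,0,0,0,0,0,0,0.6,0,0,0,0,0,0,0.6,0,0,0,0,0,0,0.6,0,0,0,0,0,0,0.6,0,0,0,0,0,0,0.6,0,0,0,0,0,0,0.6,0,0,0])

```text
clock: 17.7
position: [0.5669, 0.1022, 0.0419]
ee_rot: [-0.004, 0.014, 1.0, -0.0]
contact_force: [-12.7, -2.1, 10.7]
width: 0.0094
gripper_force: 40.9
```

Call:
jog_arm(deltas=[0,0,0,-1,0,0,0,0,0,0,-2,0,0,0,0,0,0,-2.5,0,0,0,0,0,0,-2.5,0,0,0.35,0,0,0,-2.5,0,0,0.35,0,0,0,-2.5,0,0,0.35,0,0,0,-2.5,0,0,0.35])

```text
clock: 18.4
position: [0.5695, 0.1024, 0.0419]
ee_rot: [0.001, 0.014, 1.0, 0.0]
contact_force: [0.7, -0.1, -0.3]
width: 0.0298
gripper_force: 0.0
```

Call:
jog_arm(deltas=[0,0,0,0,0,20,0.35,0,0,0,0,0,60,0.6,0,0,0,0,0,110,0.6,0,0,0,-50,0,150,0.6,0,0,0,-90,0,160,0.6,0,0,0,-90,0,160,0.6,0,0,0,-90,0,160,0.6])

```text
clock: 19.1
position: [0.4783, 0.1024, 0.2029]
ee_rot: [0.001, 0.014, 1.0, 0.0]
contact_force: [0.1, 0.4, -0.2]
width: 0.0513
gripper_force: 0.0
```

```bash
python3 - <<'E'
from rig import manip, imaging
import cv2,numpy as np
from geo import *
t=imaging.get_image("top");s=imaging.get_image("side")
c=np.zeros((600,800,3),np.uint8)
c[:,:400]=cv2.resize(t[165:255,240:300],(400,600),interpolation=2); c[:600,400:]=cv2.resize(s[170:260,320:380],(400,600),interpolation=2)
cv2.imwrite("pics/k4.png",c)
x=manip.get_state();print(x["position"],x["contact_force"],x["ee_rot"])
def cen(im,x0,y0,x1,y1):
    h=cv2.cvtColor(im[y0:y1,x0:x1],cv2.COLOR_BGR2HSV); m=cv2.inRange(h,(5,150,90),(18,255,255)); M=cv2.moments(m,True); return (np.array([M["m10"],M["m01"]])/max(M["m00"],1)+[x0,y0]),M["m00"]
a=cen(t,245,165,295,235); b=cen(s,330,170,380,215); print(a,b)
g=least_squares(lambda P:np.concatenate([proj("top",P)-a[0],proj("side",P)-b[0]]),[.68,.1,.128]); print("tri",g.x,g.fun)
st=(.5925,.1016,-.0293)
for th in(1.2,1.3,1.4,1.5): P=T(*st,knob(th)); print(th,P.round(4),proj("top",P).round(1),proj("side",P).round(1))
for x in(0,2,4,6,8): print(x,[np.round((proj("side",T(*st,np.array([(x+42.5)/1000,y,.026])))-[320,170])*6.667+[400,0]).tolist() for y in(-.015,.015)],[np.round((proj("side",T(*st,np.array([(x-42.5)/1000,-.02,.026])))-[320,170])*6.667+[400,0]).tolist()])
E
```

```text
[0.47967707 0.10221985 0.20171139] [ 0.5934942   0.42172133 -0.34771523] [6.78736118e-04 1.40613895e-02 9.99900897e-01 1.14769471e-04]
(array([264.0625, 187.9375]), 48.0) (array([352.9375, 180.9375]), 16.0)
tri [0.67375501 0.10110961 0.13584958] [ 0.030997   -0.24946406 -0.28755656  0.08645596]
1.2 [0.6656 0.0995 0.1272] [265.3 192.1] [350.  184.5]
1.3 [0.6733 0.0992 0.1282] [265.3 188.7] [352.7 183.8]
1.4 [0.6812 0.099  0.1284] [265.4 185.5] [355.4 183.3]
1.5 [0.689  0.0988 0.1278] [265.6 182.3] [358.2 183.1]
0 [[540.0, 330.0], [523.0, 292.0]] [[347.0, 367.0]]
2 [[544.0, 329.0], [527.0, 292.0]] [[351.0, 366.0]]
4 [[549.0, 329.0], [532.0, 291.0]] [[356.0, 366.0]]
6 [[554.0, 328.0], [536.0, 290.0]] [[361.0, 365.0]]
8 [[558.0, 327.0], [541.0, 290.0]] [[365.0, 364.0]]
```

View pics/k4.png

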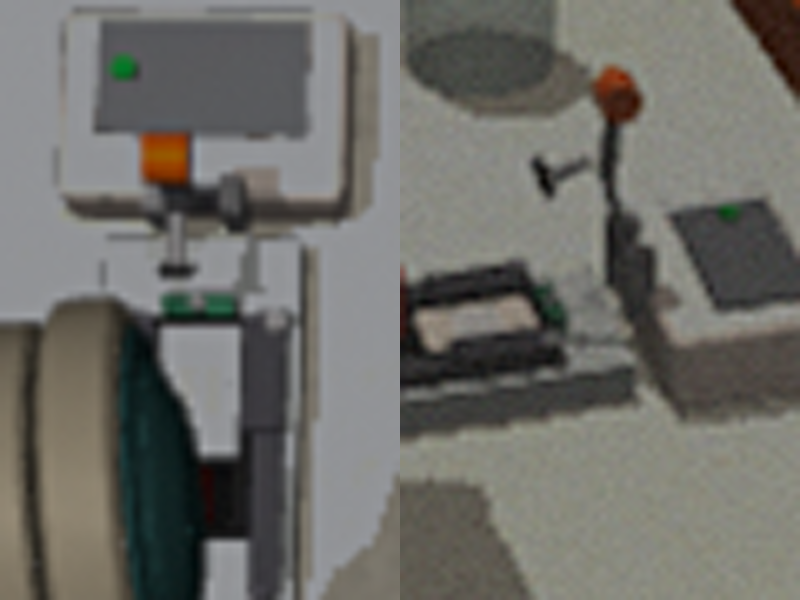

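The carrier's front edge meets the green stop with no gap (side crop (540,300)). The clip stands at about 1.3 rad, with the knob near (673, 100, 128) mm. Next I grip the knob.

Call:
jog_arm(deltas=[0,0,0,40,0,0,0.6,0,0,0,85,-1,0,0.6,0,0,0,130,-1.5,0,0.6,0,0,0,170,-1.5,0,0.6,0,0,0,194,-1.5,-20,0.6,0,0,0,194,-1.5,-50,0.6,0,0,0,194,-1.5,-75,0.6,0,0,0,194,-1.5,-81,0.6,0,0,0,194,-1.5,-81,0.6,0,0,0,194,-1.5,-81,0,0,0,0,194,-1.5,-81,0,0,0,0,194,-1.5,-81,0,0,0,0,194,-1.5,-81,0,0,0,0,194,-1.5,-81,0], grip_force=30)

```text
clock: 20.6
position: [0.6738, 0.0997, 0.1227]
ee_rot: [0.002, 0.014, 1.0, -0.001]
contact_force: [0.1, -4.1, 6.7]
width: 0.015
gripper_force: 33.0
```

Call:
jog_arm(deltas=[0,0,0,-5.5,0,-0.5,0,0,0,0,-11,0.3,-1.7,0,0,0,0,-16.5,0.5,-3.2,0,0,0,0,-22,0.6,-5,0,0,0,0,-27.5,0.8,-7.5,0,0,0,0,-33,1,-10,0,0,0,0,-38,1.1,-13.5,0,0,0,0,-42.5,1.2,-17,0,0,0,0,-47,1.4,-20.5,0,0,0,0,-51,1.5,-25,0,0,0,0,-55,1.6,-29,0,0,0,0,-58.5,1.7,-34,0,0,0,0,-61.5,1.8,-39,0,0,0,0,-64.5,1.9,-44,0,0,0,0,-64.5,1.9,-44,0])

```text
clock: 22.1
position: [0.6089, 0.1017, 0.0784]
ee_rot: [0.002, 0.014, 1.0, -0.001]
contact_force: [-0.5, -5.4, 6.0]
width: 0.0153
gripper_force: 40.0
```

Call:
jog_arm(deltas=[0,0,0,-2,0,-5.5,0,0,0,0,-4,0,-11,0,0,0,0,-5.5,0,-15,0,0,0,0,-6.3,0,-19,0,0,0,0,-6.3,0,-20.5,0,0,0,0,-6.3,0,-22,0,0,0,0,-6.3,0,-22,0])

```text
clock: 22.8
position: [0.6014, 0.102, 0.0562]
ee_rot: [0.0, 0.014, 1.0, -0.0]
contact_force: [-2.6, -5.2, 7.5]
width: 0.0152
gripper_force: 43.8
```

Call:
jog_arm(deltas=[0,0,0,0,0,-1,0,0,0,0,0,0,-2,0,0,0,0,0,0,-3,0,0,0,0,0,0,-3,0])

```text
clock: 23.2
position: [0.601, 0.102, 0.0534]
ee_rot: [-0.0, 0.014, 1.0, -0.0]
contact_force: [-4.6, -3.6, 9.8]
width: 0.0156
gripper_force: 44.5
```

Call:
jog_arm(deltas=[0,0,0,0,0,-1,0,0,0,0,0,0,-2,0,0,0,0,0,0,-2,0])

```text
clock: 23.5
position: [0.6007, 0.102, 0.0514]
ee_rot: [-0.001, 0.014, 1.0, -0.0]
contact_force: [-5.6, -4.5, 10.6]
width: 0.0153
gripper_force: 44.9
```

Call:
jog_arm(deltas=[0,0,0,0,0,1,0.6,0,0,0,0,0,2,0.6,0,0,0,0,0,2,0.6,0,0,0,0,0,2,0.6,0,0,0,0,0,40,0.6,0,0,0,0,0,85,0,0,0,0,-60,0,110,0,0,0,0,-110,0,110,0,0,0,0,-110,0,110,0,0,0,0,-110,0,110,0])

```text
clock: 24.5
position: [0.4897, 0.1028, 0.1601]
ee_rot: [-0.0, 0.014, 1.0, 0.0]
contact_force: [1.2, -0.1, -0.2]
width: 0.0003
gripper_force: 0.0
```

```bash
python3 - <<'E'
from rig import manip, imaging
import cv2,numpy as np
from geo import *
t=imaging.get_image("top");s=imaging.get_image("side")
c=np.zeros((600,800,3),np.uint8)
c[:,:400]=cv2.resize(t[165:255,240:300],(400,600),interpolation=2); c[:600,400:]=cv2.resize(s[170:260,310:370],(400,600),interpolation=2)
cv2.imwrite("pics/k5.png",c)
x=manip.get_state();print(x["position"],x["contact_force"],x["width"])
st=(.5925,.1016,-.0293)
for th in(0,.03,.06,.1,.15): P=T(*st,knob(th)); print(th,P.round(4),((proj("top",P)-[240,165])*6.667).round(0),((proj("side",P)-[310,170])*6.667+[400,0]).round(0))
E
```

```text
[0.49341032 0.10268816 0.16001263] [ 1.0380908  -0.20519326 -0.84152665] -0.00011782708534424657
0 [0.6025 0.1013 0.065 ] [185. 393.] [522. 246.]
0.03 [0.603  0.1013 0.0673] [185. 391.] [523. 241.]
0.06 [0.6036 0.1013 0.0696] [184. 388.] [524. 236.]
0.1 [0.6044 0.1013 0.0726] [183. 384.] [526. 230.]
0.15 [0.6056 0.1012 0.0763] [182. 379.] [528. 222.]
```

View pics/k5.png

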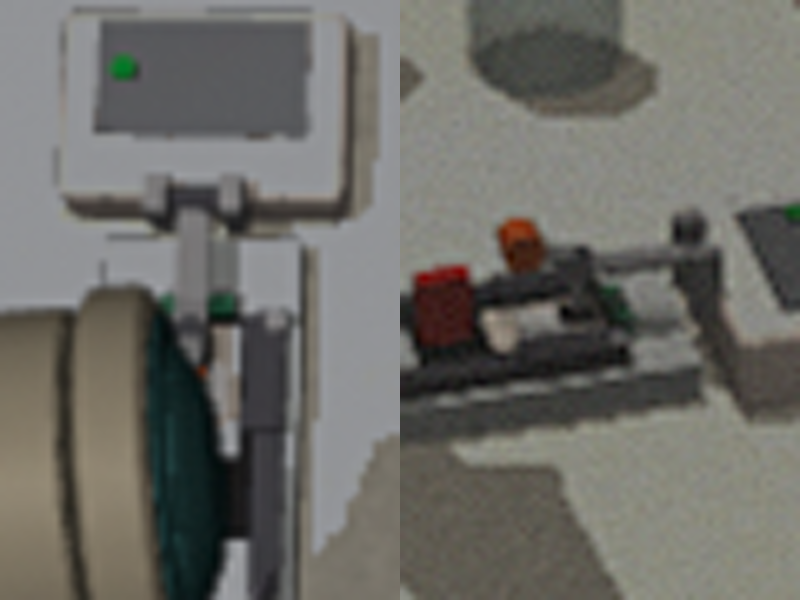

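The knob in the side crop at (521,245) matches clip ≈ 0 (predicted (522,246)). The carrier is still at the stop. I'll confirm with a press on the knob's top using shut fingers.

Call:
jog_arm(deltas=[0,0,0,40,0,0,0,0,0,0,80,-1,0,0,0,0,0,109,-1,-15,0,0,0,0,109,-1,-40,0,0,0,0,109,-1,-60,0,0,0,0,109,-1,-70,0,0,0,0,109,-1,-72,0,0,0,0,109,-1,-72,0])

```text
clock: 25.4
position: [0.6019, 0.1015, 0.0877]
ee_rot: [0.0, 0.014, 1.0, 0.0]
contact_force: [0.3, 0.5, -0.2]
width: -0.0001
gripper_force: 0.0
```

Call:
jog_arm(deltas=[0,0,0,0,0,-1,0,0,0,0,0,0,-2,0,0,0,0,0,0,-3,0,0,0,0,0,0,-4,0,0,0,0,0,0,-4,0])

```text
clock: 25.9
position: [0.6012, 0.1016, 0.085]
ee_rot: [0.001, 0.014, 1.0, 0.0]
contact_force: [-1.3, -0.1, 4.1]
width: -0.0002
gripper_force: 2.2
```

Call:
jog_arm(deltas=[0,0,0,0,0,-1,0,0,0,0,0,0,-2,0,0,0,0,0,0,-3,0,0,0,0,0,0,-3,0,0,0,0,0,0,-3,0])

```text
clock: 26.4
position: [0.6012, 0.1016, 0.0844]
ee_rot: [0.001, 0.014, 1.0, 0.0]
contact_force: [-5.3, 0.0, 18.2]
width: -0.0
gripper_force: 8.8
```

The clip is hard on its stop (18 N with no travel, z as predicted). I retreat upward and check once more before handing in.

Call:
jog_arm(deltas=[0,0,0,0,0,5,0,0,0,0,0,0,40,0,0,0,0,0,0,85,0,0,0,0,-50,0,120,0,0,0,0,-100,0,140,0,0,0,0,-140,0,140,0,0,0,0,-140,0,140,0,0,0,0,-140,0,140,0,0,0,0,-140,0,140,0])

```text
clock: 27.3
position: [0.4621, 0.1016, 0.221]
ee_rot: [0.001, 0.014, 1.0, 0.0]
contact_force: [-0.2, -0.2, 0.3]
width: 0.0005
gripper_force: 0.0
```

```bash
python3 - <<'E'
from rig import manip, imaging
import cv2
s=imaging.get_image("side")
cv2.imwrite("pics/k6.png",cv2.resize(s[175:310,270:450],None,fx=4.4,fy=4.4,interpolation=2))
x=manip.get_state();print(x["clock"],x["position"],x["contact_force"])
E
```

```text
27.35 [0.46238104 0.10152909 0.22071109] [ 0.08084889  0.45381751 -0.14010637]
```

View pics/k6.png

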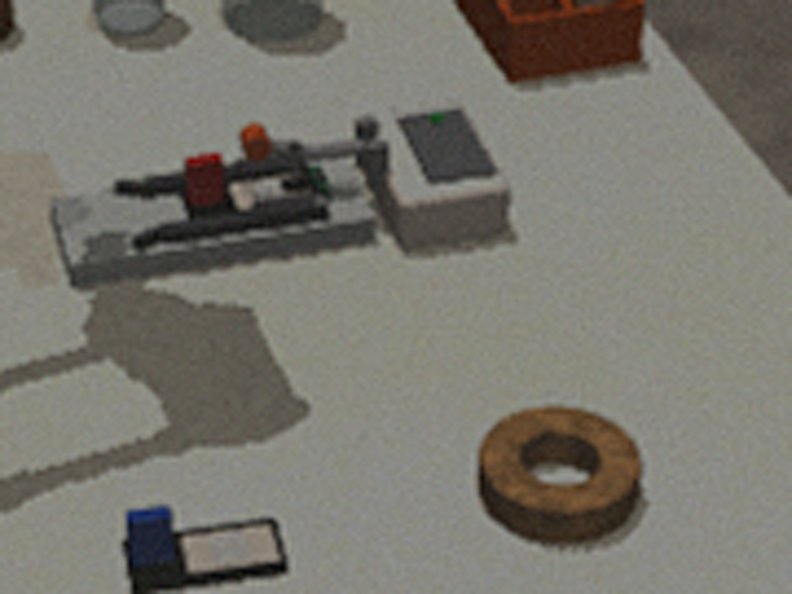

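The carrier (red tab at (205,180)) is at the stop, the clip is down (knob at (256,142)), and the blue carrier and cork ring have not moved. Handing in.

```bash
python3 -c "
from rig import manip
print(manip.sign_off())"
```

```text
the job is handed in; nothing more can be done
None
```

The job is handed in at 27 s: I raised the clip to about 1.3 rad, slid the red-tab carrier flat to the green stop and held it there at an estimated 6–10 N (11–13 N at the wrist less estimated drag) for over 1 s, let go, and lowered the clip fully, checked by an 18 N press on the knob.

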